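# Reset the tripped breaker under the push-to-open cover

### The job

A breaker in the bench's power box has tripped: its toggle stands midway, between off (towards the box's front) and on (towards the cover's hinge). With shut or open fingers, gripping nothing, press the cover's front edge at its ribbed mark to release the push catch, take the hand off so that the cover springs ajar by itself, and push the cover fully back until it rests open; then push the tripped toggle fully off to reset it and after that fully on. Push gently, leave the other breakers as they are, and do not lift or shift the tools that lie about.

Things in the scene. Friction and masses are not known exactly. Their poses are not given: they have to be found in the camera images.
- power_box: grey electrical power box lying on its back on the bench, fixed there: 140 mm deep (x), 190 mm wide (y), walls 69 mm high, 85 mm to the top of its shut cover. Origin: centre of its underside, on the bench; x points to its rear (hinge) side, y to the left, z up
- cover (a joint): angle (rad) of the hinged clear cover with grey frame. 0 = shut, held by the push catch; pressed to about -0.025 (3 to 4 mm at the press mark, 4 N; soft bumpers behind, stop at -0.058, 7 mm) the catch lets go, and once freed a spring plunger throws it ajar to about 0.75 in half a second; 1.95 = fully open, leaning back on its stop. Balanced: past about 1.35 it swings fully open by itself in 2 s, short of that it sinks back to ajar
- cover_press (a point): ribbed press mark in the middle of the cover's front bar, on its upper face, 15 mm behind the front lip and 129 mm from the hinge axis (84.5 mm above the bench when shut); moves with the cover
- cover_lip (a point): middle of the cover's front lip, level with the hinge axis when shut: 144 mm along the cover from the hinge; moves with the cover. A 16 mm deep skirt hangs below the lip (from 3.5 mm above this point to 12.5 mm below it when shut)
- cover_hinge (a point): middle of the cover's hinge axis, which runs along the box's y, at its rear top edge, 78 mm above the bench; fixed to the box
- trip_slot (a point): the tripped breaker: centre of its toggle on the breaker's top face, 54 mm above the bench, under the cover, 4 mm in front of the box's middle; fixed, does not move with the toggle. The four breakers stand in a row along the box's y, 36 mm apart, in random order; the row is 70 mm in front of the hinge. Same axes as the box
- toggle_trip (a joint): tripped toggle: black bar 20 mm wide (y), 7 mm thick, hinged along y 6 mm below the breaker's top face; its tip is 18 mm above that face when upright, 14 mm above and 13 mm to one side when thrown. Rad: -0.55 = off (leans to the box's front), 0 = tripped (upright), +0.55 = on (leans to the hinge side). Stays where it is left; 4 N at the tip moves it. A lock stops it at 0.1 until it has once been pushed fully off
- a_slot (a point): breaker in use: centre of its toggle on its top face (as trip_slot)
- toggle_a (a joint): toggle of the breaker in use, as toggle_trip; on (+0.55), to stay on
- b_slot (a point): second breaker in use: centre of its toggle on its top face (as trip_slot)
- toggle_b (a joint): toggle of the second breaker in use, as toggle_trip; on (+0.55), to stay on
- spare_slot (a point): spare breaker: centre of its toggle on its top face (as trip_slot)
- toggle_spare (a joint): toggle of the spare breaker, as toggle_trip; off (-0.55), to stay off
- screwdriver_amber: amber-handled screwdriver, 171 mm long, 28 mm thick, lying just right of the box; loose bystander, origin at the centre of its underside
- chuck_key: small steel drill chuck key, 52 x 63 x 18 mm, lying right of the box; loose bystander, origin at the centre of its underside
- pliers: red-handled pliers, 166 mm long, on the right half of the bench; loose bystander, origin at the centre of its underside
- adjustable_wrench: steel adjustable wrench, 177 mm long, at the right; loose bystander, origin at the centre of its underside
- tape_measure: yellow tape measure, 41 x 93 x 64 mm, standing at the right; loose bystander, origin at the centre of its underside

How it is judged:
On the way, in this order (a step that is already met when the one before it is completed fails the run):
1. the cover is pressed in at its catch (value of joint cover below -0.012 rad), for 0.02 s.
2. the released cover stands ajar by itself, untouched (value of joint cover between 0.5 and 1 rad and contact force between the fingers and cover below 0.2 N), for 0.15 s.
3. the cover is pushed fully back (value of joint cover above 1.8 rad), for 0.2 s.
4. the tripped toggle is pushed fully off (value of joint toggle_trip below -0.42 rad and value of joint cover above 1.7 rad), for 0.05 s.
5. the tripped toggle is pushed fully on (value of joint toggle_trip above 0.42 rad and value of joint cover above 1.7 rad), for 0.2 s.
At the end, for the whole second after the job is handed in: The cover rests fully open (over 1.8 of its 1.95 rad), the toggle that was tripped is fully on (over 0.42 of 0.55 rad), the two breakers in use are still on and the spare is still off (each within 0.15 rad of its end stop), all at rest, and the five loose tools lie within 30 mm of where they were (value of joint cover above 1.8 rad and value of joint toggle_trip above 0.42 rad and value of joint each of toggle_a, toggle_b above 0.4 rad and value of joint toggle_spare below -0.4 rad and velocity of joint each of cover, toggle_trip below 0.05 rad/s and distance of each of screwdriver_amber, chuck_key, pliers, adjustable_wrench, tape_measure from where it was at the start of the episode below 0.03 m); the robot touches nothing.
It fails at once if the cover is pinched or pushed hard (over 35 N) (contact force between any of the arm, the fingers and cover above 35 N).
It fails at once if the tripped breaker's toggle is pinched or forced (over 30 N) (contact force between the fingers and toggle_trip above 30 N).
It fails at once if a breaker in use is switched off or the spare is switched on (value of joint any of toggle_a, toggle_b below 0.3 rad or value of joint toggle_spare above -0.3 rad).
It fails at once if a loose tool is lifted, carried or pushed away (over 30 mm) (distance of any of screwdriver_amber, chuck_key, pliers, adjustable_wrench, tape_measure from where it was at the start of the episode above 0.03 m).
It also fails if it takes over 54 s, if anything falls off the work surface, if the arm or the gripper's body presses on something with over 40 N, if the wrist force passes 120 N, or if a joint passes its speed limit or range.

### The arm

A 6-joint arm with a two-finger parallel gripper is mounted at the origin on a cart in front of the work surface, level with it; the furniture and walls round the work are solid. World frame = base frame: x ahead of the robot, y to its left, z up, the work surface at z = 0. Lengths are in m, angles in rad, forces in N, time in s.
With the tool pointing down it reaches from about 0.35 to 0.775 m from the base axis. Payload 5.5 kg.
Tool frame: the origin (TCP) lies midway between the tips of the shut fingers; the grasp point (between the pads) lies 19 mm behind it; z points along the fingers, y is the line along which they close (so a half turn about z gives the same grasp; the last joint's range is limited). The gripper opens to 85 mm and grips with 20 to 120 N. Pads are 22 mm wide; open, the fingers measure 114 mm over their backs; the gripper's body (76 mm by 85 mm) begins 54 mm behind the grasp point. The pads swing forward as they close: fully open they stand 13 mm farther back than shut.
Start: joints at [1.138, 0.313, 0.046, 1.304, 0, 1.431], TCP at [0.166, 0.551, 0.231] pointing down, gripper open.
Joint ranges: [-2.76, 2.76], [-0.86, 1.69], [-1.03, 1.26], [-2.2, 2.34], [-1.47, 1.5], [-3.14, 3.14]. Speed limits (rad/s): [2.57, 2.57, 3.14, 3.14, 3.14, 3.14].

### API

Orientations are given as a unit quaternion [w, x, y, z].
In Python, from workcell import env gives the robot as it stands.
- The arm moves only by the tool move_arm, never from a script. Its argument "targets" is a list of rows, each a list of 3 entries, a list of its own where there are three numbers: the shift along the tool's x, y, z in mm, then the turn, a rotation vector about the tool's x, y, z in units of 10 degrees (1.0 is 10 degrees), then the closure, from -1 (fully open) to 1 (shut). In form: [[[dx, dy, dz], [ax, ay, az], gripper], ...]. A call has 1 to 5 rows; each row is the pose to reach, as a shift and turn from the pose commanded when the call began, along the tool's axes at that moment; what a row does not reach only later rows make up. A row lasts 1/8 s, in which the tool goes at most 62.5 mm and 10.7 degrees, less where a joint would pass 70% of its speed; a pose out of reach is approached as far as the arm can. A call with a gripper value outside its range is refused whole. The fingers move at their own pace and stop on an object; "squeeze" is the grip in N (left out, the last holds). Time passes only in rows, so rows that repeat a pose let the fingers close. It gives the time, the measured TCP pose, the force, the opening and the grip force at its end, in the units of the state.
- env.get_state(): the state, without advancing time (a new reading comes with each control period).
- env.read_camera(name): name is "scene" or "top"; returns a dict with "pixels" (480x640x3 uint8, red, green, blue), "fovy" (degrees; the focal length in pixels is half the picture's height over the tangent of half this angle, whatever the lens; pixels are square), "cx", "cy" (the principal point, pixels), "extrinsics" (4x4, takes a point from world to camera coordinates). Camera axes: x right, y up, looking along -z (the intrinsics and any distortion apply to the point x, -y, -z); pixel columns grow to the right and rows downward; lengths in m; the calibration is good to about 2 mm. A picture is of the moment at which its call begins. There is no depth.
- env.hand_in(): hands the job in; it is judged then, once.
Trained networks look in a picture, given as the dict that the camera call returned (one of the last four; its "shot" number tells which), for a name from the list of things; names that differ only in an ending like _2 or _b are one class to them, and where a whole thing is asked for, a point or a joint stands for the part that bears it (a point fixed in the world has none). Each returns a list of dicts, best first, with "confidence" (0 to 1); they miss things now and then, are a little off and sometimes report something else, mostly with a low value. They report only what shows in the picture. A call takes as long as a camera call.
- env.spot_in(thing, picture): "centre" ([x, y, z] in m, in world coordinates, good to about 4 mm: the middle of the surface that is visible of it).
- env.regions_of(thing, picture): "mask" (480x640 bool, what is visible of it).
- env.landmark_of(thing, picture): "centre" ([x, y, z] in m, in world coordinates, good to about 4 mm: a listed point, or the origin of a listed thing).
The state is a dict: "clock": time; "joint_pos": joint angles; "qvel": joint speeds; "tau": joint torques, N m; "tcp_pos": TCP position; "orientation": TCP orientation; "wrist_force": force on the tool from outside, world axes, zero at the start; "ft_torque": the same for the moment, N m; "finger_gap": finger opening in m; "grip_force": force on a finger pad.
Only numpy, scipy, OpenCV 4.12 (cv2) and the standard library are available. Lean on these libraries where they do the work, as an engineer would, in place of code of your own. Each camera call takes 0.05 s, during which the arm holds its last target. There are 200 camera calls.

## Working session

There is one attempt and no reset: what is moved stays moved. The work goes in short steps, Python scripts to look and compute and a tool call to move; the robot and the scene stay as the last step left them, time stands still between calls to the robot, and variables do not carry over. Pictures are saved under pics/ and viewed, at most 10 in all, crops included, and the job is handed in when it is done.

Besides the shell and the picture viewer there is one more tool, called as name(argument=value, ...), one argument or row to a line, values as JSON. move_arm: Moves the arm, as the interface text tells. Its arguments: {"type":"object","properties":{"targets":{"type":"array","items":{"type":"array"}},"squeeze":{"type":"number"}},"required":["targets"]}

```bash
mkdir -p pics; cat > h.py <<'E'
from workcell import env
import numpy as np, cv2
from scipy.spatial.transform import Rotation as R
def pose():
    s=env.get_state(); q=s["orientation"]; return np.array(s["tcp_pos"]),R.from_quat([q[1],q[2],q[3],q[0]]),s
def to_tool(p):
    t,r,s=pose(); return r.inv().apply(np.array(p)-t)*1000
def save(pic,n): cv2.imwrite("pics/"+n,cv2.cvtColor(pic["pixels"],cv2.COLOR_RGB2BGR))
E
python3 - <<'E'
from h import *
t,r,s=pose(); print(t,r.as_matrix().round(3),s["clock"],s["finger_gap"])
for c in("scene","top"):
    p=env.read_camera(c); save(p,c+"0.png")
    E=np.array(p["extrinsics"]);print(c,p["fovy"],p["cx"],p["cy"],(-E[:3,:3].T@E[:3,3]).round(3))
    for n in["power_box","cover_press","cover_lip","cover_hinge","trip_slot","a_slot","b_slot","spare_slot","screwdriver_amber","chuck_key"]:
        print(n,[(np.round(d["centre"],4).tolist(),round(d["confidence"],2)) for d in env.landmark_of(n,p)][:4])
print(env.get_state()["clock"])
E
```

```text
[0.16575559 0.55004255 0.2304164 ] [[-0.957  0.289 -0.001]
 [ 0.289  0.957 -0.002]
 [ 0.    -0.002 -1.   ]] 0.0 0.08517612720250468
scene 48.01937542454927 323.9547518749955 247.14975818532668 [-0.682 -0.553  0.622]
power_box []
cover_press []
cover_lip []
cover_hinge [([0.5408, 0.251, 0.0754], 0.88)]
trip_slot [([0.4839, 0.0486, 0.0009], 0.33)]
a_slot []
b_slot [([0.4621, 0.1102, -0.0032], 0.47)]
spare_slot []
screwdriver_amber [([0.4582, 0.1112, -0.0006], 0.78)]
chuck_key [([0.483, 0.0489, 0.0003], 0.71)]
top 53.92177510423679 320.2392388015793 245.67910886066204 [0.276 0.037 1.052]
power_box [([0.4714, 0.2525, -0.002], 0.59)]
cover_press [([0.4123, 0.263, 0.0895], 0.97)]
cover_lip [([0.3972, 0.2579, 0.0753], 0.95)]
cover_hinge [([0.5423, 0.2472, 0.0802], 0.83)]
trip_slot []
a_slot [([0.4634, 0.1058, -0.0011], 0.53)]
b_slot []
spare_slot []
screwdriver_amber [([0.4583, 0.1082, -0.0015], 0.73)]
chuck_key [([0.4832, 0.0467, -0.003], 0.48)]
1.1
```

View pics/scene0.png

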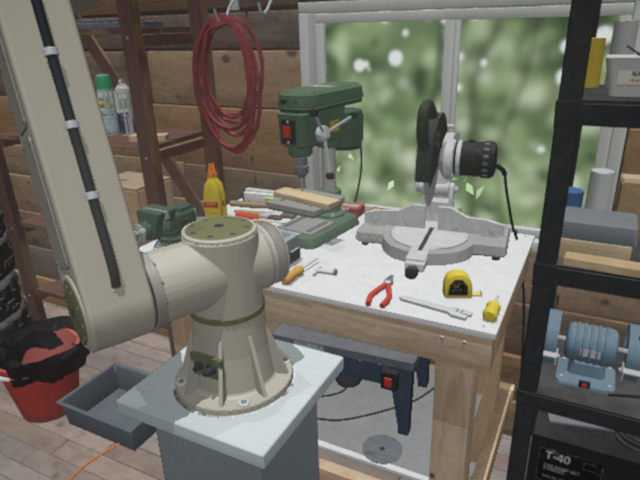

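View pics/top0.png

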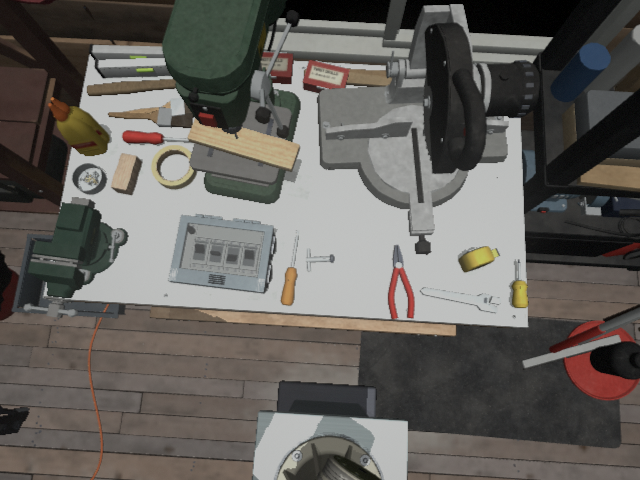

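The top view shows the box at about px (223,255), turned slightly clockwise. The screwdriver (290,270) and chuck key (320,258) lie to its right, and the drill press is behind. Next I'll get the yaw and zoom in on the toggles.

```bash
python3 - <<'E'
from h import *
p=env.read_camera("top"); print([k for k in p], [p[k] for k in p if 'dist' in k or 'lens' in k])
E=np.array(p["extrinsics"]); f=240/np.tan(np.radians(p["fovy"]/2))
print(E.round(3))
def back(uv,z):
    d=np.array([(uv[0]-p["cx"])/f,-(uv[1]-p["cy"])/f,-1]); o=-E[:3,:3].T@E[:3,3]; w=E[:3,:3].T@d
    return o+w*(z-o[2])/w[2]
for n,z in(("cover",.081),("power_box",.069),("cover_press",.08)):
    for d in env.regions_of(n,p)[:1]:
        m=d["mask"].astype(np.uint8); c=max(cv2.findContours(m,0,1)[0],key=cv2.contourArea)[:,0]
        w=np.array([back(u,z)[:2] for u in c],np.float32)
        (cx,cy),sz,a=cv2.minAreaRect(w*1000); print(n,d["confidence"],len(c),cx,cy,sz,a)
for n in["toggle_trip","toggle_a","toggle_spare"]:
    print(n,[(np.round(d["centre"],4).tolist(),round(d["confidence"],2)) for d in env.spot_in(n,p)])
for n in["cover_press","cover_lip","cover_hinge","power_box"]:
    print(n,[(np.round(d["centre"],4).tolist(),round(d["confidence"],2)) for d in env.landmark_of(n,p)][:1])
im=cv2.cvtColor(p["pixels"],cv2.COLOR_RGB2BGR)[205:305,155:285]
cv2.imwrite("pics/crop1.png",cv2.resize(im,None,fx=6,fy=6,interpolation=cv2.INTER_CUBIC))
E
```

```text
['pixels', 'fovy', 'cx', 'cy', 'extrinsics', 'shot'] []
[[ 0.061 -0.998  0.004  0.016]
 [ 0.973  0.06   0.223 -0.504]
 [-0.222 -0.01   0.975 -0.964]
 [ 0.     0.     0.     1.   ]]
cover 0.75 314 471.3383483886719 251.9748992919922 (205.15447998046875, 152.32191467285156) 86.23577880859375
power_box 0.83 317 473.10931396484375 251.0510711669922 (215.62271118164062, 155.3363800048828) 86.60492706298828
cover_press 0.61 317 471.7877197265625 252.9888916015625 (203.23641967773438, 151.83531188964844) 86.6321792602539
toggle_trip []
toggle_a []
toggle_spare []
cover_press [([0.413, 0.2621, 0.0879], 0.64)]
cover_lip [([0.399, 0.259, 0.0783], 0.76)]
cover_hinge [([0.5418, 0.2463, 0.0783], 0.74)]
power_box [([0.4749, 0.2507, -0.002], 0.65)]
```

View pics/crop1.png

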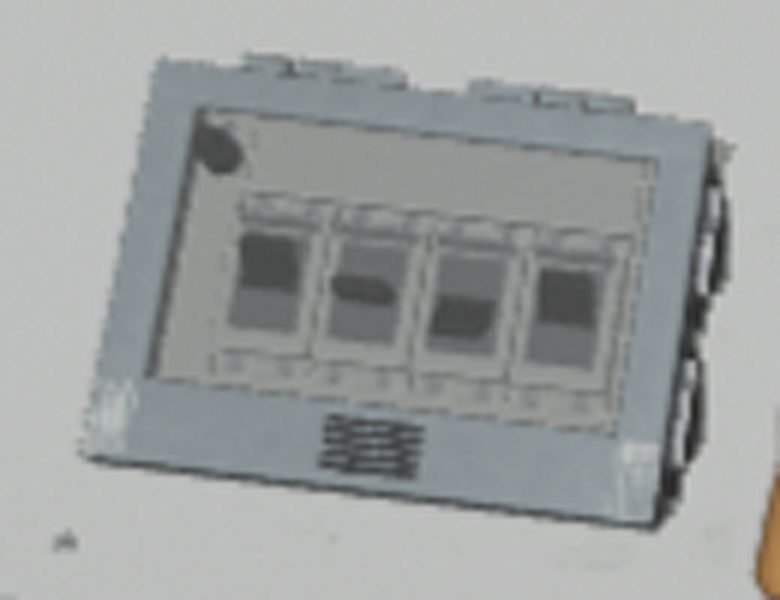

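Tripped toggle is the second from the left (crop px 363,290, upright). The first and fourth are on, and the third is off. Box yaw is about −4° and its centre about (0.4755, 0.254). I'll move above the press mark with the fingers shut.

move_arm(
  targets=[
    [[-64,-41,10],[0,0,-0.3],1],
    [[-128,-83,20],[0,0,-0.6],1],
    [[-192,-124,35],[0,0,-0.9],1],
    [[-240,-156,45],[0,0,-1.28],1],
    [[-290,-188,50],[0,0,-1.28],1],
  ],
)

```text
clock: 2.28
tcp_pos: [0.3667, 0.3131, 0.1855]
orientation: [0.0, 0.034, 0.999, 0.0]
wrist_force: [0.8, 0.5, -0.3]
finger_gap: 0.0004
grip_force: 0.0
```

```bash
cat >> h.py <<'E'
YAW=np.radians(-4); C=np.array([.4755,.2545]); B=np.array([[np.cos(YAW),-np.sin(YAW)],[np.sin(YAW),np.cos(YAW)]])
def show(goal=None):
    t,r,s=pose(); b=B.T@(t[:2]-C)*1000
    print("clk",s["clock"],"box xy mm",b.round(1),"z",(t[2]*1000).round(1),"F",np.round(s["wrist_force"],1),"gap",round(s["finger_gap"],4))
    print("tool x",r.as_matrix()[:,0].round(3),"z",r.as_matrix()[:,2].round(3))
    if goal is not None:
        w=np.r_[C+B@(np.array(goal[:2])/1000),goal[2]/1000]; print("to goal, tool mm",to_tool(w).round(1))
E
python3 -c "
from h import *
show([-63,3,110])"
```

```text
clk 2.275 box xy mm [-112.7   50.9] z 185.5 F [ 0.8  0.5 -0.3] gap 0.0004
tool x [-0.998  0.068 -0.   ] z [ 0.001  0.    -1.   ]
to goal, tool mm [-49.6 -48.   75.5]
```

move_arm(
  targets=[
    [[-30,-30,40],[0,0,0],1],
    [[-50,-48,75],[0,0,0],1],
    [[-50,-48,85],[0,0,0],1],
    [[-50,-48,90],[0,0,0],1],
    [[-50,-48,90],[0,0,0],1],
  ],
)

```text
clock: 2.9
tcp_pos: [0.4121, 0.2643, 0.0964]
orientation: [0.0, 0.034, 0.999, 0.0]
wrist_force: [0.5, -0.3, 0.5]
finger_gap: -0.0001
grip_force: 0.0
```

```bash
python3 -c "
from h import *
show([-63,3,85])"
```

```text
clk 2.9 box xy mm [-63.9   5.4] z 96.4 F [ 0.5 -0.3  0.5] gap -0.0001
tool x [-0.998  0.068 -0.001] z [ 0.001  0.001 -1.   ]
to goal, tool mm [-0.9 -2.4 11.4]
```

move_arm(
  targets=[
    [[0,-2,8],[0,0,0],1],
    [[0,-2,12],[0,0,0],1],
    [[0,-2,14],[0,0,0],1],
    [[0,-2,15],[0,0,0],1],
  ],
)

```text
clock: 3.4
tcp_pos: [0.4119, 0.2619, 0.081]
orientation: [-0.0, 0.034, 0.999, 0.001]
wrist_force: [-3.3, 1.9, 5.3]
finger_gap: 0.0002
grip_force: 2.4
```

move_arm(
  targets=[
    [[0,0,1.5],[0,0,0],1],
    [[0,0,1.5],[0,0,0],1],
  ],
)

```text
clock: 3.65
tcp_pos: [0.4119, 0.2618, 0.0795]
orientation: [-0.0, 0.035, 0.999, 0.001]
wrist_force: [-3.6, 2.8, 5.6]
finger_gap: -0.0
grip_force: 2.7
```

move_arm(
  targets=[
    [[30,0,-50],[0,0,0],1],
    [[75,0,-90],[0,0,0],1],
    [[110,0,-110],[0,0,0],1],
    [[110,0,-110],[0,0,0],1],
    [[110,0,-110],[0,0,0],1],
  ],
)

```text
clock: 4.28
tcp_pos: [0.303, 0.269, 0.1889]
orientation: [0.001, 0.035, 0.999, 0.0]
wrist_force: [1.0, 0.2, 0.1]
finger_gap: 0.0001
grip_force: 0.0
```

move_arm(
  targets=[
    [[0,0,0],[0,0,0],1],
    [[0,0,0],[0,0,0],1],
    [[0,0,0],[0,0,0],1],
  ],
)

```text
clock: 4.65
tcp_pos: [0.3027, 0.2688, 0.1887]
orientation: [-0.0, 0.035, 0.999, -0.0]
wrist_force: [-0.0, 0.1, 0.6]
finger_gap: -0.0001
grip_force: 0.0
```

```bash
python3 - <<'E'
from h import *
show([-62,0,135])
p=env.read_camera("top"); save(p,"top2.png")
for n in["cover_press","cover_lip","cover_hinge","trip_slot"]:
    print(n,[(np.round(d["centre"],4).tolist(),round(d["confidence"],2)) for d in env.landmark_of(n,p)][:2])
E
```

```text
clk 4.65 box xy mm [-173.4    2.2] z 188.7 F [-0.   0.1  0.6] gap -0.0001
tool x [-0.998  0.07   0.001] z [-0.001 -0.001 -1.   ]
to goal, tool mm [-111.5   -2.1   53.6]
cover_press [([0.4512, 0.2553, 0.1737], 0.71)]
cover_lip [([0.5031, -0.3112, -0.0019], 0.21)]
cover_hinge [([0.546, 0.2451, 0.0808], 0.77)]
trip_slot [([0.4739, 0.3116, 0.0567], 0.39), ([0.4763, 0.28, 0.0509], 0.36)]
```

View pics/top2.png

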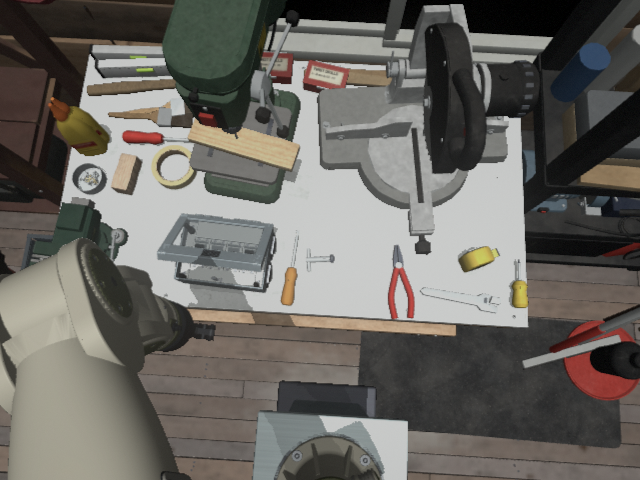

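The cover is ajar: it is raised in the picture at px (220,240), the press mark is at z 0.174, and the hand is clear at px (205,330). Next I'll approach low at the front and push the skirt back.

move_arm(
  targets=[
    [[-40,-2,30],[0,0,0],1],
    [[-85,-2,45],[0,0,0],1],
    [[-105,-2,47],[0,0,0],1],
    [[-118,-2,44],[0,0,0],1],
    [[-130,-2,32],[0,0,0],1],
  ],
)

```text
clock: 5.52
tcp_pos: [0.4285, 0.258, 0.1575]
orientation: [-0.003, 0.034, 0.999, -0.0]
wrist_force: [-6.1, 0.4, 5.4]
finger_gap: 0.0001
grip_force: 3.3
```

```bash
python3 -c "
from h import *
show([18,0,193])"
```

```text
clk 5.525 box xy mm [-47.1   0.2] z 157.5 F [-6.1  0.4  5.4] gap 0.0001
tool x [-0.998  0.068  0.007] z [-0.007  0.    -1.   ]
to goal, tool mm [-64.9  -0.3 -36. ]
```

move_arm(
  targets=[
    [[-16,0,-12],[0,0,0],1],
    [[-29,0,-20],[0,0,0],1],
    [[-42,0,-26],[0,0,0],1],
    [[-54,0,-32],[0,0,0],1],
    [[-67,0,-36],[0,0,0],1],
  ],
)

```text
clock: 6.15
tcp_pos: [0.4991, 0.2538, 0.1945]
orientation: [0.0, 0.034, 0.999, 0.0]
wrist_force: [-2.2, 0.2, 4.3]
finger_gap: 0.0
grip_force: 2.7
```

move_arm(
  targets=[
    [[-10,0,-2],[0,0,0],1],
    [[-18,0,-4],[0,0,0],1],
    [[-22,0,-5],[0,0,0],1],
    [[-22,0,-5],[0,0,0],1],
    [[-22,0,-5],[0,0,0],1],
  ],
)

```text
clock: 6.78
tcp_pos: [0.5215, 0.2523, 0.1992]
orientation: [0.001, 0.035, 0.999, 0.001]
wrist_force: [-0.3, 1.6, 5.9]
finger_gap: -0.0001
grip_force: 3.1
```

```bash
python3 - <<'E'
from h import *
show([-30,0,200])
p=env.read_camera("top"); 
for n in["cover_press","cover_lip","cover_hinge"]:
    print(n,[(np.round(d["centre"],4).tolist(),round(d["confidence"],2)) for d in env.landmark_of(n,p)][:2])
E
```

```text
clk 6.775 box xy mm [46.  1.] z 199.2 F [-0.3  1.6  5.9] gap -0.0001
tool x [-0.998  0.069 -0.002] z [ 0.002  0.001 -1.   ]
to goal, tool mm [76.  -1.  -0.9]
cover_press []
cover_lip []
cover_hinge [([0.5428, 0.2454, 0.0802], 0.83)]
```

```bash
python3 - <<'E'
from h import *
show()
p=env.read_camera("top"); q=env.read_camera("scene")
f=lambda p,a:cv2.resize(cv2.cvtColor(p["pixels"],cv2.COLOR_RGB2BGR)[a[0]:a[1],a[2]:a[3]],(400,400))
cv2.imwrite("pics/c3.png",np.hstack([f(p,(150,310,140,300)),f(q,(180,300,220,340))]))
show()
E
```

```text
clk 6.975 box xy mm [45.8  1. ] z 199.2 F [-0.5  1.7  6.2] gap -0.0001
tool x [-0.998  0.069 -0.002] z [ 0.002  0.001 -1.   ]
clk 7.075 box xy mm [45.8  1. ] z 199.2 F [-0.7  2.   5.7] gap -0.0002
tool x [-0.998  0.069 -0.002] z [ 0.002  0.001 -1.   ]
```

View pics/c3.png

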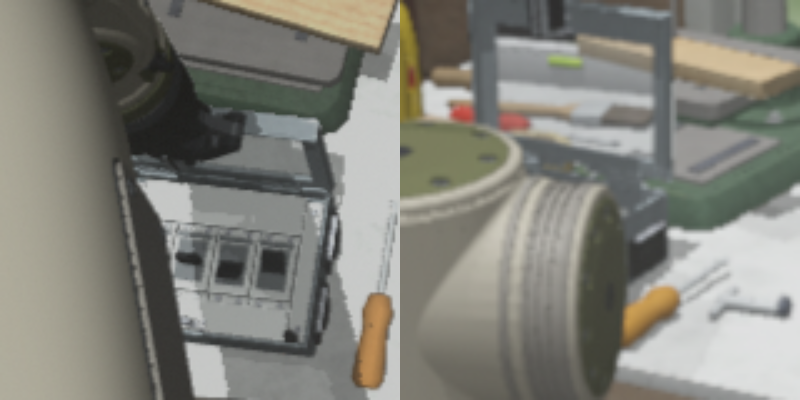

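The cover is up, leaning back (right-hand crop). I'll back the hand away toward the front and recheck force and view.

move_arm(
  targets=[
    [[15,0,0],[0,0,0],1],
    [[40,0,0],[0,0,0],1],
    [[80,0,-5],[0,0,0],1],
    [[130,0,-5],[0,0,0],1],
    [[170,0,-5],[0,0,0],1],
  ],
)

```text
clock: 7.7
tcp_pos: [0.348, 0.2629, 0.2024]
orientation: [-0.001, 0.035, 0.999, -0.001]
wrist_force: [0.6, 0.5, 1.0]
finger_gap: -0.0003
grip_force: 0.0
```

move_arm(
  targets=[
    [[40,0,0],[0,0,0],1],
    [[40,0,0],[0,0,0],1],
    [[40,0,0],[0,0,0],1],
    [[40,0,0],[0,0,0],1],
    [[40,0,0],[0,0,0],1],
  ],
)

```text
clock: 8.32
tcp_pos: [0.3119, 0.2663, 0.203]
orientation: [-0.0, 0.035, 0.999, -0.0]
wrist_force: [-0.0, -0.6, -0.5]
finger_gap: 0.0003
grip_force: 0.0
```

```bash
python3 - <<'E'
from h import *
p=env.read_camera("top"); q=env.read_camera("scene")
show()
for c in(p,q):
  for n in["cover_press","cover_lip","cover_hinge","trip_slot","spare_slot","a_slot","power_box"]:
    print(n,[(np.round(d["centre"],4).tolist(),round(d["confidence"],2)) for d in env.landmark_of(n,c)][:3])
  for n in["toggle_trip"]:
    print(n,[(np.round(d["centre"],4).tolist(),round(d["confidence"],2)) for d in env.spot_in(n,c)][:4])
f=lambda p,a:cv2.resize(cv2.cvtColor(p["pixels"],cv2.COLOR_RGB2BGR)[a[0]:a[1],a[2]:a[3]],(400,400))
cv2.imwrite("pics/c4.png",np.hstack([f(p,(190,310,160,280)),f(q,(180,300,220,340))]))
E
```

```text
clk 8.425 box xy mm [-164.2    0.3] z 203.0 F [-0.4 -0.4 -1.1] gap -0.0
tool x [-0.998  0.07   0.   ] z [-0. -0. -1.]
cover_press [([0.5933, 0.248, 0.1982], 0.94), ([0.4737, 0.2529, -0.0011], 0.16)]
cover_lip [([0.5946, 0.2468, 0.2137], 0.86)]
cover_hinge [([0.542, 0.2468, 0.0783], 0.59)]
trip_slot [([0.4726, 0.2743, 0.0501], 0.57)]
spare_slot [([0.4675, 0.2322, 0.0546], 0.76), ([0.5955, 0.2452, 0.2112], 0.5)]
a_slot [([0.4696, 0.2021, 0.0526], 0.76), ([0.5949, 0.2481, 0.1954], 0.46)]
power_box [([0.4742, 0.2537, -0.0007], 0.58)]
toggle_trip [([0.4693, 0.2718, 0.0744], 0.54)]
cover_press [([0.5971, 0.2481, 0.1933], 0.87)]
cover_lip [([0.5957, 0.2467, 0.2134], 0.7)]
cover_hinge [([0.541, 0.2511, 0.0792], 0.56)]
trip_slot []
spare_slot []
a_slot []
power_box []
toggle_trip [([0.5672, 0.2482, 0.1447], 0.22)]
```

View pics/c4.png

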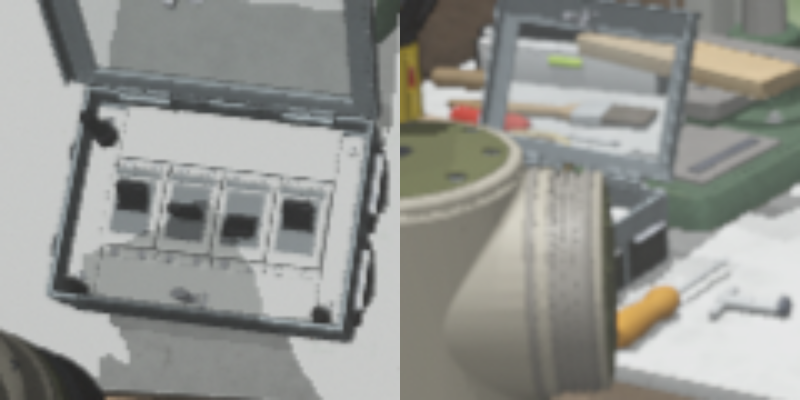

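Cover fully open: the lip is 53 mm behind and 135 mm above the hinge. In the left crop the toggles read on, tripped (185,210), off, on. Next I'll move over and behind the tripped toggle, then descend.

move_arm(
  targets=[
    [[-60,6,0],[0,0,0],1],
    [[-120,12,0],[0,0,0],1],
    [[-170,18,0],[0,0,0],1],
    [[-184,18,20],[0,0,0],1],
    [[-184,18,50],[0,0,0],1],
  ],
)

```text
clock: 9.85
tcp_pos: [0.4985, 0.2716, 0.1529]
orientation: [0.001, 0.035, 0.999, 0.0]
wrist_force: [-0.6, 0.8, -0.6]
finger_gap: -0.0003
grip_force: 0.0
```

```bash
python3 -c "
from h import *
show([20,18,62])"
```

```text
clk 9.85 box xy mm [21.7 18.7] z 152.9 F [-0.6  0.8 -0.6] gap -0.0003
tool x [-0.997  0.071 -0.002] z [ 0.002  0.001 -1.   ]
to goal, tool mm [ 1.9 -0.8 90.9]
```

move_arm(
  targets=[
    [[2,-1,35],[0,0,0],1],
    [[2,-1,65],[0,0,0],1],
    [[2,-1,80],[0,0,0],1],
    [[2,-1,90],[0,0,0],1],
    [[2,-1,91],[0,0,0],1],
  ],
)

```text
clock: 10.48
tcp_pos: [0.4941, 0.2708, 0.0622]
orientation: [0.0, 0.035, 0.999, 0.0]
wrist_force: [-0.3, 0.2, 0.9]
finger_gap: 0.0002
grip_force: 0.0
```

```bash
python3 -c "
from h import *
show([1,18,62])"
```

```text
clk 10.475 box xy mm [17.4 17.6] z 62.2 F [-0.3  0.2  0.9] gap 0.0002
tool x [-0.998  0.069 -0.   ] z [ 0.  0. -1.]
to goal, tool mm [16.4  0.4  0.2]
```

No contact on the way down. Pushing toward the front (tool +x).

move_arm(
  targets=[
    [[5,0,0],[0,0,0],1],
    [[8,0,0],[0,0,0],1],
    [[10,0,0],[0,0,0],1],
    [[12,0,0],[0,0,0],1],
  ],
)

```text
clock: 10.98
tcp_pos: [0.4837, 0.2718, 0.0634]
orientation: [0.002, 0.035, 0.999, 0.0]
wrist_force: [5.2, -0.5, 3.7]
finger_gap: -0.0
grip_force: 2.9
```

move_arm(
  targets=[
    [[1,0,0],[0,0,0],1],
    [[2,0,0],[0,0,0],1],
    [[2,0,0],[0,0,0],1],
  ],
)

```text
clock: 11.35
tcp_pos: [0.482, 0.2719, 0.0633]
orientation: [0.002, 0.035, 0.999, 0.0]
wrist_force: [5.2, -1.3, 1.9]
finger_gap: 0.0003
grip_force: 2.9
```

move_arm(
  targets=[
    [[1,0,0],[0,0,0],1],
    [[2,0,0],[0,0,0],1],
    [[2,0,0],[0,0,0],1],
  ],
)

```text
clock: 11.72
tcp_pos: [0.4796, 0.272, 0.063]
orientation: [0.002, 0.035, 0.999, 0.0]
wrist_force: [4.7, -1.2, 2.3]
finger_gap: -0.0001
grip_force: 2.6
```

move_arm(
  targets=[
    [[1,0,0],[0,0,0],1],
    [[2,0,0],[0,0,0],1],
    [[2,0,0],[0,0,0],1],
  ],
)

```text
clock: 12.1
tcp_pos: [0.4769, 0.2721, 0.0625]
orientation: [0.001, 0.035, 0.999, 0.0]
wrist_force: [4.9, -0.5, 0.5]
finger_gap: 0.0
grip_force: 2.1
```

move_arm(
  targets=[
    [[1,0,0],[0,0,0],1],
    [[2,0,0],[0,0,0],1],
    [[2,0,0],[0,0,0],1],
  ],
)

```text
clock: 12.48
tcp_pos: [0.4765, 0.2723, 0.063]
orientation: [0.002, 0.035, 0.999, 0.0]
wrist_force: [8.3, -1.5, -1.5]
finger_gap: -0.0
grip_force: 3.3
```

```bash
python3 -c "
from h import *
show()"
```

```text
clk 12.475 box xy mm [-0.2 17.8] z 63.0 F [ 8.3 -1.5 -1.5] gap -0.0
tool x [-0.998  0.07  -0.005] z [ 0.005  0.    -1.   ]
```

Force is rising without travel, so this is the stop. One more small push to make sure.

move_arm(
  targets=[
    [[2,0,0],[0,0,0],1],
    [[3,0,0],[0,0,0],1],
    [[3,0,0],[0,0,0],1],
  ],
)

```text
clock: 12.85
tcp_pos: [0.4759, 0.2726, 0.0638]
orientation: [0.005, 0.035, 0.999, 0.0]
wrist_force: [12.6, -3.0, 0.0]
finger_gap: -0.0003
grip_force: 5.2
```

move_arm(
  targets=[
    [[-8,0,-3],[0,0,0],1],
    [[-8,0,-45],[0,0,0],1],
    [[15,0,-50],[0,0,0],1],
    [[37,0,-50],[0,0,0],1],
    [[37,0,-50],[0,0,0],1],
  ],
)

```text
clock: 13.48
tcp_pos: [0.4311, 0.2746, 0.1116]
orientation: [-0.002, 0.034, 0.999, -0.0]
wrist_force: [0.9, -1.0, 0.2]
finger_gap: 0.0
grip_force: 0.0
```

```bash
python3 - <<'E'
from h import *
p=env.read_camera("top"); show([-42,18,62])
im=cv2.cvtColor(p["pixels"],cv2.COLOR_RGB2BGR)[200:300,160:280]
cv2.imwrite("pics/c5.png",cv2.resize(im,None,fx=5,fy=5,interpolation=2))
E
```

```text
clk 13.525 box xy mm [-44.2  17.3] z 111.8 F [-0.7 -0.1 -1. ] gap -0.0002
tool x [-0.998  0.068  0.002] z [-0.002 -0.    -1.   ]
to goal, tool mm [-2.3  0.7 49.8]
```

View pics/c5.png

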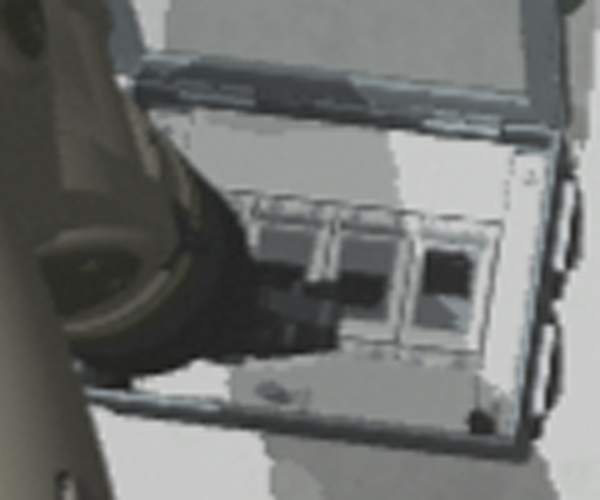

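The tripped toggle now leans to the front (px 280,275), level with the spare, and the other toggles are unchanged. Descending in front of it.

move_arm(
  targets=[
    [[0,0,20],[0,0,0],1],
    [[0,0,40],[0,0,0],1],
    [[0,0,49],[0,0,0],1],
    [[0,0,49],[0,0,0],1],
  ],
)

```text
clock: 14.02
tcp_pos: [0.4339, 0.2746, 0.0625]
orientation: [-0.001, 0.035, 0.999, -0.0]
wrist_force: [-0.2, -0.2, 0.3]
finger_gap: 0.0001
grip_force: 0.0
```

move_arm(
  targets=[
    [[-8,0,0],[0,0,0],1],
    [[-13,0,0],[0,0,0],1],
    [[-16,0,0],[0,0,0],1],
    [[-19,0,0],[0,0,0],1],
  ],
)

```text
clock: 14.52
tcp_pos: [0.4486, 0.2742, 0.0642]
orientation: [-0.004, 0.034, 0.999, 0.001]
wrist_force: [-19.4, 1.9, 22.4]
finger_gap: -0.0002
grip_force: 14.9
```

The hand is wedging on the toggle's end face, so I'll back off and go lower.

move_arm(
  targets=[
    [[12,0,0],[0,0,0],1],
    [[14,0,0],[0,0,0],1],
    [[14,0,2],[0,0,0],1],
    [[14,0,5],[0,0,0],1],
  ],
)

```text
clock: 15.02
tcp_pos: [0.4398, 0.2746, 0.0581]
orientation: [0.0, 0.035, 0.999, 0.0]
wrist_force: [0.5, -0.2, -0.3]
finger_gap: 0.0003
grip_force: 0.0
```

```bash
python3 -c "
from h import *
show([-28,18,58])"
```

```text
clk 15.025 box xy mm [-37.   17.5] z 58.1 F [ 0.5 -0.2 -0.3] gap 0.0003
tool x [-0.998  0.07  -0.001] z [ 0.001  0.    -1.   ]
to goal, tool mm [-9.   0.5  0.1]
```

move_arm(
  targets=[
    [[-4,0,0],[0,0,0],1],
    [[-6,0,0],[0,0,0],1],
    [[-8,0,0],[0,0,0],1],
  ],
)

```text
clock: 15.4
tcp_pos: [0.4475, 0.274, 0.0582]
orientation: [0.0, 0.035, 0.999, 0.0]
wrist_force: [0.3, 0.4, -0.7]
finger_gap: -0.0001
grip_force: 0.4
```

move_arm(
  targets=[
    [[-2,0,0],[0,0,0],1],
  ],
)

```text
clock: 15.52
tcp_pos: [0.4478, 0.2739, 0.058]
orientation: [-0.001, 0.035, 0.999, 0.0]
wrist_force: [-5.3, 1.5, 4.5]
finger_gap: 0.0
grip_force: 3.2
```

move_arm(
  targets=[
    [[-1.5,0,0],[0,0,0],1],
    [[-1.5,0,0],[0,0,0],1],
  ],
)

```text
clock: 15.78
tcp_pos: [0.4486, 0.2738, 0.0581]
orientation: [-0.002, 0.034, 0.999, 0.0]
wrist_force: [-5.8, 0.8, 4.5]
finger_gap: 0.0
grip_force: 3.0
```

move_arm(
  targets=[
    [[-1,0,0],[0,0,0],1],
    [[-2,0,0],[0,0,0],1],
    [[-3,0,0],[0,0,0],1],
    [[-3,0,0],[0,0,0],1],
  ],
)

```text
clock: 16.27
tcp_pos: [0.4529, 0.2735, 0.0582]
orientation: [-0.001, 0.035, 0.999, -0.0]
wrist_force: [-4.2, -0.3, 2.9]
finger_gap: -0.0001
grip_force: 2.0
```

move_arm(
  targets=[
    [[-1,0,0],[0,0,0],1],
    [[-2,0,0],[0,0,0],1],
    [[-3,0,0],[0,0,0],1],
    [[-3,0,0],[0,0,0],1],
  ],
)

```text
clock: 16.77
tcp_pos: [0.457, 0.2733, 0.0582]
orientation: [0.0, 0.035, 0.999, 0.0]
wrist_force: [-2.3, 0.6, 1.7]
finger_gap: -0.0
grip_force: 1.3
```

move_arm(
  targets=[
    [[-1,0,-1],[0,0,0],1],
    [[-3,0,-2],[0,0,0],1],
    [[-4,0,-3],[0,0,0],1],
    [[-5,0,-4],[0,0,0],1],
  ],
)

```text
clock: 17.27
tcp_pos: [0.4611, 0.2727, 0.0619]
orientation: [-0.001, 0.035, 0.999, -0.0]
wrist_force: [-3.2, 0.4, -1.8]
finger_gap: -0.0
grip_force: 1.7
```

move_arm(
  targets=[
    [[-1,0,0],[0,0,0],1],
    [[-2,0,0],[0,0,0],1],
    [[-3,0,0],[0,0,0],1],
    [[-4,0,0],[0,0,0],1],
  ],
)

```text
clock: 17.77
tcp_pos: [0.4657, 0.2727, 0.0623]
orientation: [0.0, 0.035, 0.999, 0.0]
wrist_force: [-3.6, -0.3, -1.6]
finger_gap: 0.0
grip_force: 1.6
```

```bash
python3 -c "
from h import *
show()"
```

```text
clk 17.775 box xy mm [-11.   17.5] z 62.3 F [-3.6 -0.3 -1.6] gap 0.0
tool x [-0.998  0.069 -0.   ] z [ 0.  0. -1.]
```

move_arm(
  targets=[
    [[-1,0,0],[0,0,0],1],
    [[-2,0,0],[0,0,0],1],
    [[-3,0,0],[0,0,0],1],
    [[-3,0,0],[0,0,0],1],
  ],
)

```text
clock: 18.27
tcp_pos: [0.4683, 0.2727, 0.0623]
orientation: [-0.0, 0.035, 0.999, 0.0]
wrist_force: [-5.2, 1.2, 0.7]
finger_gap: 0.0001
grip_force: 2.3
```

move_arm(
  targets=[
    [[-1,0,0],[0,0,0],1],
    [[-2,0,0],[0,0,0],1],
    [[-2,0,0],[0,0,0],1],
  ],
)

```text
clock: 18.65
tcp_pos: [0.4685, 0.2726, 0.0622]
orientation: [-0.002, 0.034, 0.999, 0.0]
wrist_force: [-8.8, 0.4, 4.2]
finger_gap: -0.0002
grip_force: 5.2
```

Stop reached (force rises with no travel). One more small nudge, a hold, then retreat.

move_arm(
  targets=[
    [[-2,0,0],[0,0,0],1],
    [[-2,0,0],[0,0,0],1],
    [[-2,0,0],[0,0,0],1],
  ],
)

```text
clock: 19.02
tcp_pos: [0.4686, 0.2726, 0.0621]
orientation: [-0.003, 0.034, 0.999, 0.0]
wrist_force: [-14.5, 1.7, 7.6]
finger_gap: 0.0001
grip_force: 8.1
```

move_arm(
  targets=[
    [[12,0,0],[0,0,0],1],
    [[18,0,-20],[0,0,0],1],
    [[18,0,-75],[0,0,0],1],
    [[40,0,-120],[0,0,0],1],
    [[100,0,-130],[0,0,0],1],
  ],
)

```text
clock: 19.65
tcp_pos: [0.3778, 0.2809, 0.1966]
orientation: [0.006, 0.036, 0.999, 0.003]
wrist_force: [-0.8, 0.7, -0.7]
finger_gap: 0.0001
grip_force: 0.0
```

move_arm(
  targets=[
    [[40,0,0],[0,0,0],1],
    [[60,0,0],[0,0,0],1],
    [[60,0,0],[0,0,0],1],
    [[60,0,0],[0,0,0],1],
  ],
)

```text
clock: 20.15
tcp_pos: [0.3146, 0.2838, 0.1925]
orientation: [0.001, 0.035, 0.999, 0.0]
wrist_force: [-0.7, -0.2, 0.1]
finger_gap: 0.0001
grip_force: 0.0
```

```bash
python3 - <<'E'
from h import *
p=env.read_camera("top"); show()
print([np.round(d["centre"],3) for d in env.landmark_of("cover_lip",p)][:1])
im=cv2.cvtColor(p["pixels"],cv2.COLOR_RGB2BGR)[190:310,160:340]
cv2.imwrite("pics/c6.png",cv2.resize(im,None,fx=4,fy=4,interpolation=2))
E
```

```text
clk 20.2 box xy mm [-162.6   17.8] z 192.3 F [-0.1  0.3  1.2] gap 0.0003
tool x [-0.998  0.07  -0.001] z [ 0.001  0.    -1.   ]
[array([0.596, 0.248, 0.212])]
```

View pics/c6.png

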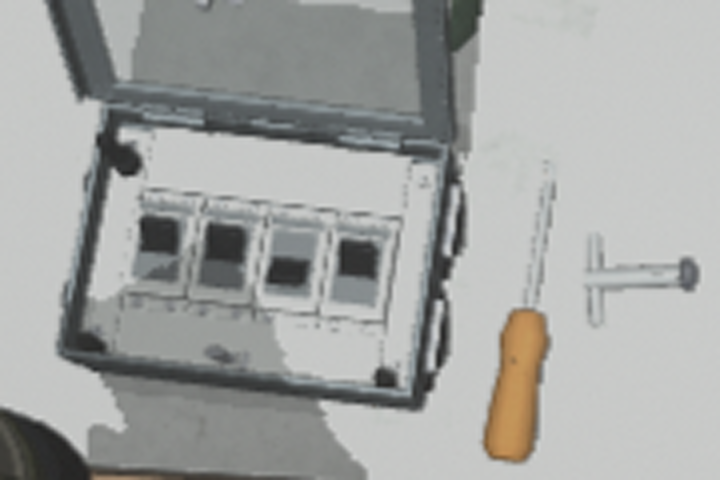

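The picture shows toggles at px (160,235), (225,240), (290,272) and (358,257): on, on (the one that was tripped), off, on. The cover is open and the tools are unmoved.

```bash
python3 -c "
from h import *
print(env.hand_in())"
```

```text
the job is handed in; nothing more can be done
None
```

I handed the job in at about 20 s. The last picture shows the cover fully open, the tripped breaker reset and on, and the other breakers and nearest tools unmoved, but hand-in returned no verdict. One push reached about 30 N at the wrist when the finger caught the toggle's end, close to the 30 N toggle limit; I backed off and the next pushes peaked at about 16 N.

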